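# Cover the pan with the lid that fits and turn its gas off

### The arm

A 6-joint arm with a two-finger parallel gripper is mounted at the origin on the work surface. World frame = base frame: x ahead of the robot, y to its left, z up, the work surface at z = 0. Lengths are in mm, angles in rad, forces in N, time in s.
With the tool pointing down it reaches from about 350 to 875 mm from the base axis. Payload 4.2 kg.
Tool frame: the origin (TCP) lies on the mounting face of the last link; the fingertips stand 173 mm ahead of it and the grasp point (between the pads) lies 155 mm ahead of it; z points along the fingers, y is the line along which they close (so a half turn about z gives the same grasp; the last joint's range is limited). The gripper opens to 85 mm and grips with 20 to 120 N. Pads are 22 mm wide; open, the fingers measure 114 mm over their backs; the gripper's body (76 mm by 85 mm) begins 54 mm behind the grasp point. The pads swing forward as they close: fully open they stand 13 mm farther back than shut.
Start: joints at [-0.946, 0.385, 0.008, 0, -1.194, -0.259], TCP at [223.575, -583.622, 404.712] pointing down, gripper open.
Joint ranges: [-3.14, 3.14], [-1.21, 2.06], [-1.07, 1.41], [-3.16, 2.05], [-2.99, -0.16], [-3.1, 3.1]. Speed limits (rad/s): [2.79, 2.79, 3.14, 3.14, 3.14, 3.14].

### API

Orientations are given as a unit quaternion [x, y, z, w].
In Python, from bench import arm gives the robot as it stands. The module is installed in compiled form; this text tells all that it offers.
- The arm moves only by the tool move_arm, never from a script. Its arguments are lists of equal length, an entry for each row: "fingers": the finger opening in mm, from 0 to 85.4; "travel": the shift along the tool's x, y, z in mm, a list of three; "dr": the turn, a rotation vector about the tool's x, y, z in rad, a list of three. A call has 1 to 10 rows; each row is the pose to reach, as a shift and turn from the pose commanded when the call began, along the tool's axes at that moment; what a row does not reach only later rows make up. A row lasts 1/10 s, in which the tool goes at most 50 mm and 8.59 degrees, less where a joint would pass 70% of its speed; a pose out of reach is approached as far as the arm can. A call with a gripper value outside its range is refused whole. The fingers move at their own pace and stop on an object; the grip force is fixed at half the most. Time passes only in rows, so rows that repeat a pose let the fingers close. It gives the time, the measured TCP pose, the force, the opening and the grip force at its end, in the units of the state.
- arm.read_state(): the state, without advancing time (a new reading comes with each control period).
- arm.get_image(name): name is "scene" or "top"; returns the picture (480x640x3 uint8, red, green, blue); there is no depth.
- arm.camera_model(name): a dict with "intrinsics" (3x3 intrinsics, pixels), "pose" (4x4, takes a point from camera to world coordinates). Camera axes: x right, y up, looking along -z (the intrinsics and any distortion apply to the point x, -y, -z); pixel columns grow to the right and rows downward; lengths in mm; the calibration is good to about 2 mm. A picture is of the moment at which its call begins. camera_model takes no time and is no camera call.
- arm.job_done(): hands the job in; it is judged then, once.
The state is a dict: "clock": time; "joints": joint angles; "joint_vel": joint speeds; "joint_efforts": joint torques, N m; "position": TCP position; "ee_rot": TCP orientation; "contact_force": force on the tool from outside, world axes, zero at the start; "wrist_torque": the same for the moment, N m; "gripper_width": finger opening in mm; "grasp_force": force on a finger pad.
Only numpy, scipy, OpenCV 4.12 (cv2) and the standard library are available. Lean on these libraries where they do the work, as an engineer would, in place of code of your own. Each camera call takes 0.05 s, during which the arm holds its last target. There are 200 camera calls.

### The job

The potatoes in the saucepan are done: pick out the one lid that fits the saucepan and set it down gently, without dropping it, on the pan so that it sits level and fully home on the rim, and turn the gas knob of the saucepan's burner clockwise all the way to off. Leave the saucepan on its burner, the kettle's burner burning as it is, and the kettle and the other lids where they are.

Things in the scene. Friction and masses are not known exactly. Their poses are not given: they have to be found in the camera images.
- saucepan: Steel saucepan without a lid, potatoes in it, on one of the two burners. Inside 119 mm across, outside 125 mm, 85 mm high; origin at the centre of its underside, z up, rim at 85 mm. Green handle along its +x, to 203 mm from the axis, 59 to 73 mm high. Loose, about 1.1 kg.
- lid_a: Round glass lid, steel rim, green grip, right way up on the yellow mat, about 160 g. Flange 112 mm across, 6 to 10 mm above the origin; plug below it 6 mm deep, tapering from 93 mm across under the flange to 86 mm. Origin: centre of the plug's underside, z up. Dome to 16 mm; grip a cylinder 28 mm across from 22 to 48 mm (neck 18 mm across below it), alike on all lids.
- lid_b: Round glass lid, steel rim, green grip, right way up on the yellow mat, about 200 g. Flange 132 mm across, 6 to 10 mm above the origin; plug below it 6 mm deep, tapering from 113 mm across under the flange to 106 mm. Origin: centre of the plug's underside, z up. Dome to 16 mm; grip a cylinder 28 mm across from 22 to 48 mm (neck 18 mm across below it), alike on all lids.
- lid_c: Round glass lid, steel rim, green grip, right way up on the yellow mat, about 250 g. Flange 154 mm across, 6 to 10 mm above the origin; plug below it 6 mm deep, tapering from 135 mm across under the flange to 128 mm. Origin: centre of the plug's underside, z up. Dome to 16 mm; grip a cylinder 28 mm across from 22 to 48 mm (neck 18 mm across below it), alike on all lids.
- knob_a (a joint): Angle of the left (+y) gas knob, rad: grows clockwise seen from above; from 0 (full flame) to 1.5 (off, at its end stop, the white pointer line towards the red dot on the hob). It stays where it is left. Serves burner_a, straight behind it.
- knob_a_grip (a point): On the axis of the left (+y) gas knob, 45 mm above the counter, at the height to grip. Its frame turns with the knob. The knob's upright bar is 42 mm along the frame's x, 14 mm thick along y, from 14 to 52 mm above the counter; its white pointer line is at the -x end. Disc 44 mm across below the bar, base 68 mm across.
- knob_a_tip (a point): Point at the pointer end of that knob's bar, 20 mm from its axis.
- burner_a (a point): Centre of the left (+y) burner at the top of its pan supports, 40 mm above the counter.
- knob_b (a joint): Angle of the right (-y) gas knob, rad: grows clockwise seen from above; from 0 (full flame) to 1.5 (off, at its end stop, the white pointer line towards the red dot on the hob). It stays where it is left. Serves burner_b, straight behind it.
- knob_b_grip (a point): On the axis of the right (-y) gas knob, 45 mm above the counter, at the height to grip. Its frame turns with the knob. The knob's upright bar is 42 mm along the frame's x, 14 mm thick along y, from 14 to 52 mm above the counter; its white pointer line is at the -x end. Disc 44 mm across below the bar, base 68 mm across.
- knob_b_tip (a point): Point at the pointer end of that knob's bar, 20 mm from its axis.
- burner_b (a point): Centre of the right (-y) burner at the top of its pan supports, 40 mm above the counter.
- kettle: Steel kettle with a green arched handle on the other burner, 150 mm across, 190 mm high with its handle; origin at the centre of its underside, 40 mm above the counter.
- hob: Steel two-burner gas hob plate, 320 mm along x, 440 mm along y, 8 mm thick; origin at the centre of its underside on the counter. Knobs along its -x edge, pan supports up to 40 mm.
- mat: Yellow mat on which the lids lie, 360 x 360 mm, 4 mm thick, fixed; origin under its centre.
Things that resemble listed ones, but are neither listed nor needed, are in the scene too. Leave any turquoise look-alike of the lid_b alone. Leave any blue look-alike of the kettle alone.

How it is judged (in metres and radians):
At the end, for the whole second after the job is handed in: 132 mm lid home on the saucepan: centred within 7 mm, underside 75 to 81.5 mm above the pan's, both level within 0.05 rad and still. Pan and kettle within 35 mm of their own burner centres; pan's knob over 1.38 rad; kettle's knob tip within 8 mm of its start (horizontal distance between lid_b and saucepan below 0.007 m and z of lid_b in the frame of saucepan between 0.075 and 0.0815 m and angle between each of lid_b, saucepan's own z axis and vertical below 0.05 rad and linear speed of each of lid_b, saucepan below 0.02 m/s and ((horizontal distance between saucepan and burner_a below 0.035 m and horizontal distance between kettle and burner_b below 0.035 m and value of joint knob_a above 1.38 rad and distance of knob_b_tip from where it was at the start of the episode below 0.008 m) or (horizontal distance between saucepan and burner_b below 0.035 m and horizontal distance between kettle and burner_a below 0.035 m and value of joint knob_b above 1.38 rad and distance of knob_a_tip from where it was at the start of the episode below 0.008 m))); the robot touches nothing.
It fails at once if the lid is banged down on or pressed against the saucepan with more than 25 N (contact force between lid_b and saucepan above 25 N).
It fails at once if the lid is let go over the saucepan more than 10 mm above its seat (horizontal distance between lid_b and saucepan below 0.05 m and z of lid_b in the frame of saucepan above 0.089 m and contact force between the fingers and lid_b below 0.3 N).
It fails at once if one of the other lids is moved by more than 40 mm (distance of any of lid_a, lid_c from where it was at the start of the episode above 0.04 m).
It fails at once if the kettle's gas knob is turned by more than about 0.4 rad ((horizontal distance between kettle and burner_a below 0.035 m and distance of knob_a_tip from where it was at the start of the episode above 0.008 m) or (horizontal distance between kettle and burner_b below 0.035 m and distance of knob_b_tip from where it was at the start of the episode above 0.008 m)).
It fails at once if the kettle is moved by more than 40 mm (distance of kettle from where it was at the start of the episode above 0.04 m).
It also fails if it takes over 59 s, if anything falls off the work surface, if the arm or the gripper's body presses on something with over 40 N, if the wrist force passes 120 N, or if a joint passes its speed limit or range.

## Working session

There is one attempt and no reset: what is moved stays moved. The work goes in short steps, Python scripts to look and compute and a tool call to move; the robot and the scene stay as the last step left them, time stands still between calls to the robot, and variables do not carry over. Pictures are saved under pics/ and viewed, at most 10 in all, crops included, and the job is handed in when it is done.

Besides the shell and the picture viewer there is one more tool, called after "Request:" as name(argument=value, ...) on one line, values as JSON. move_arm: Moves the arm, as the interface text tells. Its arguments: {"type":"object","properties":{"fingers":{"type":"array","items":{"type":"number"}},"travel":{"type":"array","items":{"type":"array","items":{"type":"number"}}},"dr":{"type":"array","items":{"type":"array","items":{"type":"number"}}}},"required":["fingers","travel","dr"]}

```bash
mkdir -p pics
python3 - <<'E'
from bench import arm
import cv2
for n in("top","scene"):
    cv2.imwrite(f"pics/{n}0.png",arm.get_image(n)[:,:,::-1]); m=arm.camera_model(n); print(n,m["intrinsics"],m["pose"],m.keys())
print(arm.read_state())
E
```

```text
top [[500.7183002    0.         309.97066142]
 [  0.         500.7183002  245.61023251]
 [  0.           0.           1.        ]] [[ 1.87389855e-02  9.99327138e-01 -3.15296806e-02  3.94156020e+02]
 [-9.99646330e-01  1.93214943e-02  1.82727999e-02  2.59930629e+01]
 [ 1.88697054e-02  3.11761157e-02  9.99335771e-01  1.01553375e+03]
 [ 0.00000000e+00  0.00000000e+00  0.00000000e+00  1.00000000e+00]] dict_keys(['intrinsics', 'pose'])
scene [[470.75330642   0.         324.37816432]
 [  0.         470.75330642 239.29954085]
 [  0.           0.           1.        ]] [[ 7.16456610e-01 -4.16587320e-01  5.59593541e-01  9.41596371e+02]
 [ 6.97384012e-01  4.49047584e-01 -5.58580171e-01 -5.36420496e+02]
 [-1.85867116e-02  7.90450044e-01  6.12244446e-01  6.63287183e+02]
 [ 0.00000000e+00  0.00000000e+00  0.00000000e+00  1.00000000e+00]] dict_keys(['intrinsics', 'pose'])
{'clock': 0.1, 'joints': array([-9.46397519e-01,  3.85491862e-01,  6.76701460e-03, -3.91057892e-04,
       -1.19397329e+00, -2.58614701e-01]), 'joint_vel': array([ 1.44996865e-03, -1.30192563e-03,  3.03713808e-03,  2.14864557e-03,
        1.69223124e-05, -8.41613079e-04]), 'joint_efforts': array([ 1.61556136e-05, -3.93319452e+01,  1.88929278e+01,  4.19797048e+00,
       -2.56563791e-03, -4.82641767e-07]), 'position': array([ 223.52862015, -583.47799656,  403.73155519]), 'ee_rot': array([-1.81803145e-01,  9.83334470e-01,  9.37382724e-04, -2.42010579e-04]), 'contact_force': array([ 0.52163334, -0.52346215,  0.77223278]), 'wrist_torque': array([ 0.01344433, -0.00805188, -0.00623191]), 'grasp_force': 0.0, 'gripper_width': 85.39445783478843}
```

View pics/top0.png

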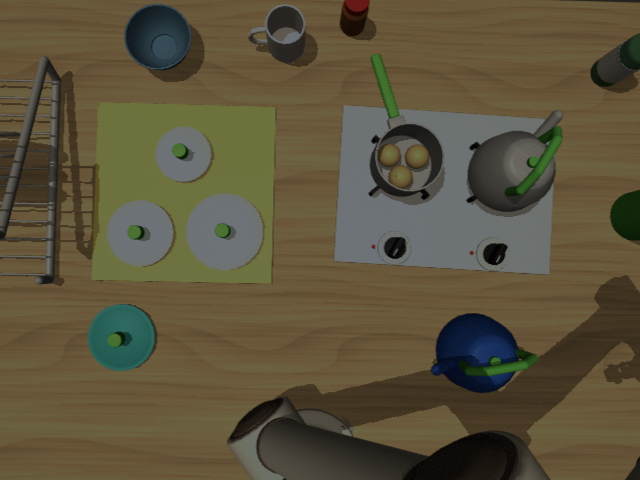

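View pics/scene0.png

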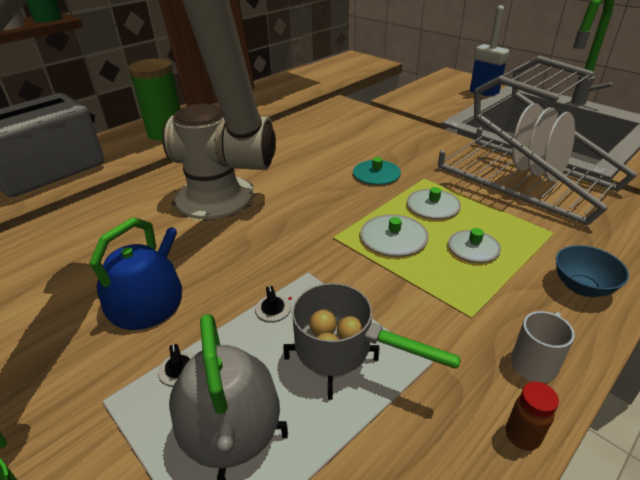

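The top view shows the pan at (407,160) on the left burner (burner_a), with its knob at (395,247). lid_b is the middle-sized lid, with its grip at (136,232). The kettle is on burner_b. Next I'll measure these.

```bash
cat > h.py <<'E'
import numpy as np, cv2
from bench import arm
def ray(n,u,v):
    m=arm.camera_model(n);K=m["intrinsics"];T=m["pose"]
    d=T[:3,:3]@np.array([(u-K[0,2])/K[0,0],-(v-K[1,2])/K[1,1],-1]); return T[:3,3],d
def at(n,u,v,z):
    o,d=ray(n,u,v); return (o+d*(z-o[2])/d[2]).round(1)
def proj(n,p):
    m=arm.camera_model(n);K=m["intrinsics"];T=m["pose"]
    c=T[:3,:3].T@(np.array(p,float)-T[:3,3]); return np.array([K[0,0]*c[0]/-c[2]+K[0,2],K[1,1]*c[1]/c[2]+K[1,2]])
def tri(a,b):
    A=[];B=[]
    for n,(u,v) in (("top",a),("scene",b)):
        o,d=ray(n,u,v);d=d/np.linalg.norm(d);P=np.eye(3)-np.outer(d,d);A.append(P);B.append(P@o)
    return np.linalg.lstsq(np.vstack(A),np.hstack(B),rcond=None)[0].round(1)
E
python3 - <<'E'
from h import *
t=cv2.imread("pics/top0.png");s=cv2.imread("pics/scene0.png")
for n,im in(("top",t),("scene",s)):
    h=cv2.cvtColor(im,cv2.COLOR_BGR2HSV)
    m=cv2.inRange(h,(45,120,60),(75,255,255))
    k,l,st,c=cv2.connectedComponentsWithStats(m)
    for i in range(1,k):
        if st[i,4]>25: print(n,"green",c[i].round(1),st[i], at(n,*c[i],52))
h=cv2.cvtColor(t,cv2.COLOR_BGR2HSV)
m=cv2.inRange(h,(0,0,90),(180,60,255)); m[:,:90]=0;m[:,280:]=0
m[290:]=0
for c in cv2.findContours(m,0,2)[0]:
    if cv2.contourArea(c)>800:
        e=cv2.fitEllipse(cv2.convexHull(c)); p=at("top",*e[0],14); print("lid",e,p, np.array(e[1])*(1015-14)/500.7)
a=cv2.resize(t[220:275,365:525],None,fx=5,fy=5,interpolation=cv2.INTER_CUBIC)
b=cv2.resize(t[110:215,360:460],None,fx=3,fy=3,interpolation=cv2.INTER_CUBIC)
b2=cv2.resize(s[270:390,150:390],None,fx=2,fy=2,interpolation=cv2.INTER_CUBIC)
o=np.zeros((275+315,800,3),np.uint8);o[:275]=a;o[275:,:300]=b;o[275:515,310:790]=b2
cv2.imwrite("pics/crop1.png",o)
E
```

```text
top green [384.3  85.8] [371  54  28  64 671] [ 739.2 -130.7   52. ]
top green [541.1 161.3] [517 126  45  68 787] [ 597.9 -439.9   52. ]
top green [178.9 149.9] [173 144  13  13 139] [604.3 264.5  52. ]
top green [221.9 230.1] [216 224  13  13 143] [451.2 178.1  52. ]
top green [134.  231.9] [128 226  13  13 142] [444.3 345.8  52. ]
top green [113.7 339.9] [107 333  14  15 164] [238.1 378.   52. ]
top green [510.2 366.5] [483 354  55  22 464] [ 199.2 -381.5   52. ]
top green [494.8 360.7] [490 357  11   8  64] [ 209.8 -351.7   52. ]
scene green [591.2  14.5] [582   0  21  32 244] [  63.1 2374.9   52. ]
scene green [152.6 106. ] [141  79  22  61 503] [-562.9  154.4   52. ]
scene green [377.8 160.9] [372 157  11  12  62] [247.9 366.1  52. ]
scene green [435.5 191.9] [430 187  11  14  83] [449.3 338.3  52. ]
scene green [395.4 222. ] [390 217  11  14  97] [454.6 173.2  52. ]
scene green [110. 239.] [ 90 218  51  48 507] [  43.7 -291.9   52. ]
scene green [477.3 233.5] [471 228  13  16 110] [608.1 257.8  52. ]
scene green [147.9 237.7] [145 230   7  16  64] [ 100.  -233.4   52. ]
scene green [126.4 251.1] [122 248  10   9  60] [ 108.7 -287.7   52. ]
scene green [210.6 354.2] [ 200  315   23   80 1143] [ 459.8 -322.3   52. ]
scene green [418.9 348.4] [ 378  330   82   38 1024] [697.5 -81.7  52. ]
scene green [  3.3 470. ] [  0 458   8  22 125] [ 418.8 -621.3   52. ]
lid ((139.60882568359375, 232.78347778320312), (65.71221160888672, 66.64189910888672), 71.6097412109375) [444.7 347.2  14. ] [131.37192694 133.23055923]
lid ((224.30743408203125, 231.2122802734375), (76.55364990234375, 77.3085708618164), 77.72343444824219) [451.2 179.3  14. ] [153.0461425  154.55538133]
lid ((182.86752319335938, 153.68435668945312), (54.92914581298828, 56.11130142211914), 84.9913330078125) [605.1 265.8  14. ] [109.81440974 112.17777656]
```

View pics/crop1.png

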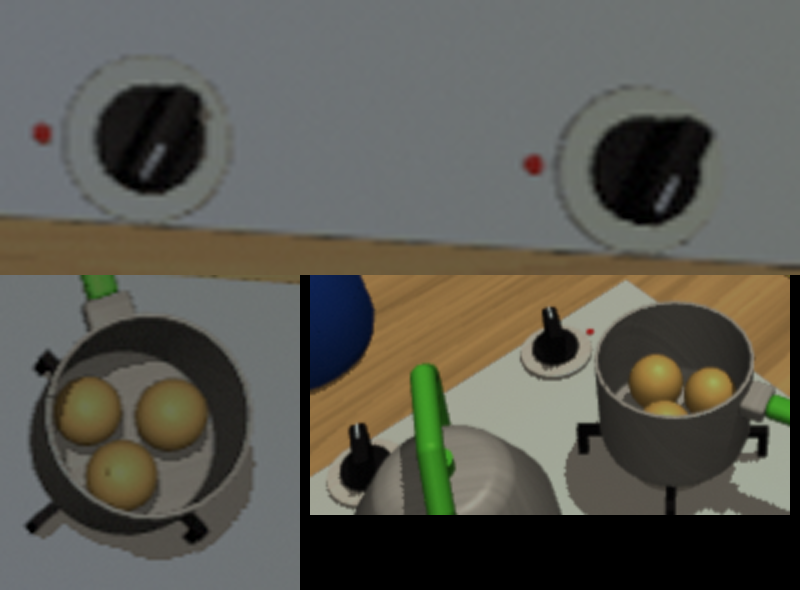

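Crop 1 shows knob_a's base centred near top-image pixel (394.4,247.7). Its pointer aims down and left, about 30° off -x, and the red dot is to the left at 90°, so roughly 60° of turn remains. The pan rim is centred near (409.7,157.3). I'll project the models into both images to check these.

```bash
cat > ov.py <<'E'
from h import *
def circ(im,n,c,r,z,col,f,o):
    P=[proj(n,(c[0]+r*np.cos(t),c[1]+r*np.sin(t),z)) for t in np.linspace(0,6.2832,60)]
    cv2.polylines(im,[(((np.array(P)-o)*f+f/2)*8).astype(np.int32)],True,col,1,cv2.LINE_AA,3)
def rect(im,n,c,a,z,col,f,o):
    u=np.array([np.cos(a),np.sin(a)]);w=np.array([-u[1],u[0]])
    P=[proj(n,[*(np.array(c[:2])+i*21*u+j*7*w),z]) for i,j in((1,1),(1,-1),(-1,-1),(-1,1))]
    cv2.polylines(im,[(((np.array(P)-o)*f+f/2)*8).astype(np.int32)],True,col,1,cv2.LINE_AA,3)
def crop(im,x,y,w,h,f): return cv2.resize(im[y:y+h,x:x+w],None,fx=f,fy=f,interpolation=cv2.INTER_CUBIC),np.array([x,y])
E
python3 - <<'E'
from ov import *
t=cv2.imread("pics/top0.png");s=cv2.imread("pics/scene0.png")
k=at("top",394.4,247.7,10);p=at("top",409.7,157.3,125);a=np.deg2rad(150)
print(k,p, at("top",373.4,246.6,8))
O=np.zeros((600,800,3),np.uint8);x=0
for n,im,kr,pr in(("top",t,(370,222,50,50),(365,115,90,95)),("scene",s,(245,275,60,50),(285,275,95,110))):
    for (r,y,f) in((kr,0,6),(pr,310,3)):
        c,o=crop(im,*r,f)
        if f==6: circ(c,n,k,34,10,(0,0,255),f,o); rect(c,n,k,a,52,(0,255,255),f,o)
        else: circ(c,n,p,62.5,125,(0,0,255),f,o); circ(c,n,p,59.5,125,(0,255,255),f,o)
        hh=min(c.shape[0],600-y); O[y:y+hh,x:x+c.shape[1]]=c[:hh]
    x+=400
cv2.imwrite("pics/ov1.png",O)
E
```

```text
[ 425.  -162.7   10. ] [ 584.4 -166.5  125. ] [ 426.4 -120.5    8. ]
```

View pics/ov1.png

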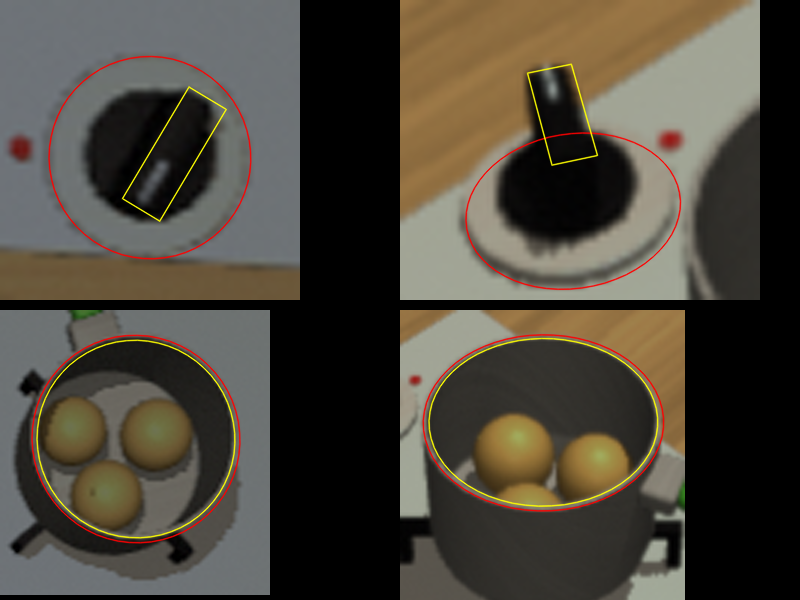

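The overlay agrees in both views to within about 1.5 mm. Results:
- **Pan axis:** (584,-166.5)
- **Knob_a:** (425.5,-162), bar axis at -30°
- **lid_b:** (445,346.5)

I'll go for the knob first, since it's on the way.

```bash
cat > go.py <<'E'
import sys,numpy as np
from scipy.spatial.transform import Rotation as R
from bench import arm
def go(x,y,z,phi):
    s=arm.read_state();q=R.from_quat(s["ee_rot"]);a=np.deg2rad(phi)
    T=np.array([[np.cos(a),np.sin(a),0],[np.sin(a),-np.cos(a),0],[0,0,-1]])
    print("t",round(s["clock"],2),"pos",s["position"].round(1),"j",s["joints"].round(2),"F",s["contact_force"].round(1))
    print("travel",(q.inv().apply(np.array([x,y,z])-s["position"])).round(1),"dr",(q.inv()*R.from_matrix(T)).as_rotvec().round(3))
if __name__=="__main__": go(*map(float,sys.argv[1:5]))
E
python3 go.py 425.5 -162 300 -30
```

```text
t 0.1 pos [ 223.5 -583.5  403.7] j [-0.95  0.39  0.01 -0.   -1.19 -0.26] F [ 0.5 -0.5  0.8]
travel [-339.3  321.2  104.3] dr [ 1.000e-03  2.000e-03 -2.252e+00]
```

Request:
move_arm(fingers=[50,50,50,50,50,50,50,50,50,50], travel=[[-34,32,0],[-68,64,0],[-102,96,0],[-136,128,0],[-170,160,0],[-204,192,0],[-238,224,0],[-272,256,0],[-306,288,0],[-339,321,0]], dr=[[0,0,-0.14],[0,0,-0.28],[0,0,-0.42],[0,0,-0.56],[0,0,-0.7],[0,0,-0.84],[0,0,-0.98],[0,0,-1.12],[0,0,-1.26],[0,0,-1.4]])

```text
clock: 1.1
position: [425.6, -160.7, 404.6]
ee_rot: [0.774, -0.633, -0.0, -0.0]
contact_force: [1.0, -0.8, -0.2]
gripper_width: 50.0
grasp_force: 0.0
```

```bash
python3 go.py 425.5 -162 240 -30
```

```text
t 1.1 pos [ 425.6 -160.7  404.6] j [-0.    0.09 -0.39 -0.   -1.09  0.2 ] F [ 1.  -0.8 -0.2]
travel [  1.2   0.3 164.6] dr [-0.     0.    -0.846]
```

Request:
move_arm(fingers=[50,50,50,50,50,50,50,50], travel=[[1,0,20],[1,0,50],[1,0,80],[1,0,110],[1,0,135],[1,0,150],[1,0,160],[1,0,165]], dr=[[0,0,-0.14],[0,0,-0.28],[0,0,-0.42],[0,0,-0.56],[0,0,-0.7],[0,0,-0.846],[0,0,-0.846],[0,0,-0.846]])

```text
clock: 1.9
position: [425.4, -163.6, 238.9]
ee_rot: [0.965, -0.263, -0.001, 0.0]
contact_force: [0.4, 0.1, 0.1]
gripper_width: 49.9
grasp_force: 0.0
```

```bash
python3 go.py 425.5 -162 198 -30
python3 - <<'E'
from ov import *
t=arm.get_image("top")[:,:,::-1].copy();s=arm.get_image("scene")[:,:,::-1].copy()
O=np.zeros((400,800,3),np.uint8)
O[:,:400]=crop(t,350,200,100,100,4)[0];O[:,400:]=crop(s,220,210,100,100,4)[0]
cv2.imwrite("pics/k1.png",O)
E
```

```text
t 1.9 pos [ 425.4 -163.6  238.9] j [-0.01  0.31 -0.61 -0.   -0.65  1.05] F [0.4 0.1 0.1]
travel [-0.7 -1.5 40.9] dr [ 0.001  0.001 -0.009]
```

View pics/k1.png

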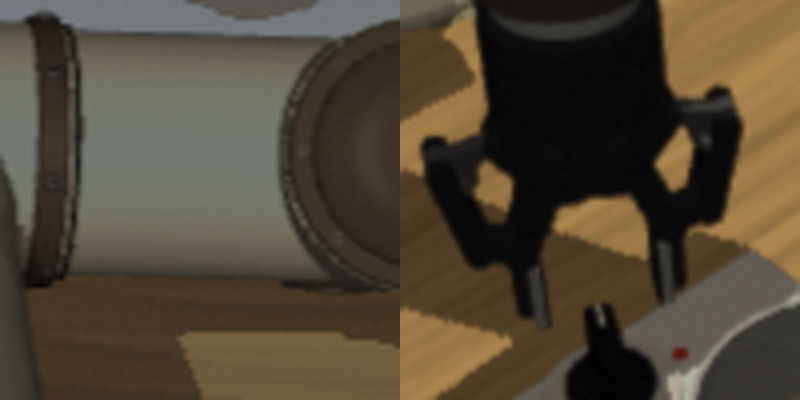

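The scene crop shows the open fingers on either side of the knob bar, with the bar centred and aligned between them. I'll descend and close.

Request:
move_arm(fingers=[50,50,50,50,10,10,10,10,10,10], travel=[[-1,-1,12],[-1,-1,25],[-1,-1,36],[-1,-1,41],[-1,-1,41],[-1,-1,41],[-1,-1,41],[-1,-1,41],[-1,-1,41],[-1,-1,41]], dr=[[0,0,0],[0,0,0],[0,0,0],[0,0,0],[0,0,0],[0,0,0],[0,0,0],[0,0,0],[0,0,0],[0,0,0]])

```text
clock: 3.0
position: [424.8, -163.2, 199.7]
ee_rot: [0.965, -0.262, -0.0, 0.001]
contact_force: [-1.4, -8.5, 3.3]
gripper_width: 13.0
grasp_force: 60.6
```

Request:
move_arm(fingers=[10,10,10,10,10,10,10,10,10,10], travel=[[0,0,0],[0,0,0],[0,0,0],[0,0,0],[0,0,0],[0,0,0],[0,0,0],[0,0,0],[0,0,0],[0,0,0]], dr=[[0,0,0.1],[0,0,0.2],[0,0,0.3],[0,0,0.4],[0,0,0.5],[0,0,0.6],[0,0,0.7],[0,0,0.8],[0,0,0.88],[0,0,0.94]])

```text
clock: 4.0
position: [425.4, -162.9, 199.8]
ee_rot: [0.741, -0.671, 0.001, -0.0]
contact_force: [-1.0, -6.0, 1.6]
gripper_width: 12.9
grasp_force: 60.3
```

```bash
python3 -c "
from bench import arm
s=arm.read_state();print(s['wrist_torque'],s['contact_force'],s['gripper_width'])"
```

```text
[-1.61662991  0.17311589  0.04622192] [-1.02690523 -6.0250752   1.59920361] 12.947967045402377
```

Request:
move_arm(fingers=[10,10,10,10], travel=[[0,0,0],[0,0,0],[0,0,0],[0,0,0]], dr=[[0,0,0.04],[0,0,0.08],[0,0,0.12],[0,0,0.12]])

```text
clock: 4.4
position: [425.6, -162.8, 199.8]
ee_rot: [-0.703, 0.711, -0.001, -0.001]
contact_force: [-1.8, -5.4, 0.6]
gripper_width: 13.3
grasp_force: 67.1
```

```bash
python3 go.py 425.4 -163 200 -90; python3 -c "
from bench import arm
s=arm.read_state();print(s['wrist_torque'],s['contact_force'],s['gripper_width'])"
```

```text
t 4.4 pos [ 425.6 -162.8  199.8] j [-0.01  0.38 -0.65  0.   -0.54 -0.01] F [-1.8 -5.4  0.6]
travel [ 0.2  0.2 -0.2] dr [-0.001 -0.002 -0.012]
[-1.58042491  0.23165836  1.51085607] [-1.76965372 -5.44034182  0.5578996 ] 13.255766181230074
```

Wrist torque has risen to 1.5 N·m at φ=-90.7°, which means the knob is at its end stop. I'll ease off, release and rise.

Request:
move_arm(fingers=[10,60,60,60,60,60,60,60,60,60], travel=[[0,0,0],[0,0,0],[0,0,0],[0,0,0],[0,0,0],[0,0,-15],[0,0,-40],[0,0,-70],[0,0,-100],[0,0,-110]], dr=[[0,0,-0.03],[0,0,-0.03],[0,0,-0.03],[0,0,-0.03],[0,0,-0.03],[0,0,-0.03],[0,0,-0.03],[0,0,-0.03],[0,0,-0.03],[0,0,-0.03]])

```text
clock: 5.4
position: [425.9, -162.2, 311.7]
ee_rot: [0.711, -0.703, 0.002, -0.002]
contact_force: [0.2, 0.3, -0.1]
gripper_width: 59.8
grasp_force: 0.0
```

```bash
python3 go.py 445 346.5 310 -90
```

```text
t 5.4 pos [ 425.9 -162.2  311.7] j [-0.01  0.2  -0.53  0.   -0.84  0.02] F [ 0.2  0.3 -0.1]
travel [-508.5  -24.9    1.5] dr [-0.006 -0.001  0.011]
```

Request:
move_arm(fingers=[60,60,60,60,60,60,60,60,60,60], travel=[[-20,-1,0],[-60,-3,0],[-105,-5,0],[-150,-7,0],[-200,-10,0],[-250,-12,0],[-300,-15,0],[-350,-17,0],[-400,-20,0],[-450,-22,0]], dr=[[-0.006,0,0.01],[-0.006,0,0.01],[-0.006,0,0.01],[-0.006,0,0.01],[-0.006,0,0.01],[-0.006,0,0.01],[-0.006,0,0.01],[-0.006,0,0.01],[-0.006,0,0.01],[-0.006,0,0.01]])

```text
clock: 6.4
position: [441.6, 289.7, 308.0]
ee_rot: [0.708, -0.707, -0.002, 0.003]
contact_force: [1.6, -0.0, 0.9]
gripper_width: 60.2
grasp_force: 0.0
```

```bash
python3 go.py 445 346.5 240 -90
python3 - <<'E'
from ov import *
t=arm.get_image("top")[:,:,::-1].copy();s=arm.get_image("scene")[:,:,::-1].copy()
O=np.zeros((400,800,3),np.uint8)
c,o=crop(t,360,110,100,160,2.5);O[:,:250]=c
c,o=crop(s,245,275,60,50,6);O[:300,300:660]=c
cv2.imwrite("pics/k2.png",O)
E
```

```text
t 6.4 pos [441.6 289.7 308. ] j [ 0.89  0.32 -0.36 -0.01 -0.9  -0.88] F [ 1.6 -0.   0.9]
travel [-56.8  -3.9  68. ] dr [ 0.007 -0.001  0.001]
```

View pics/k2.png

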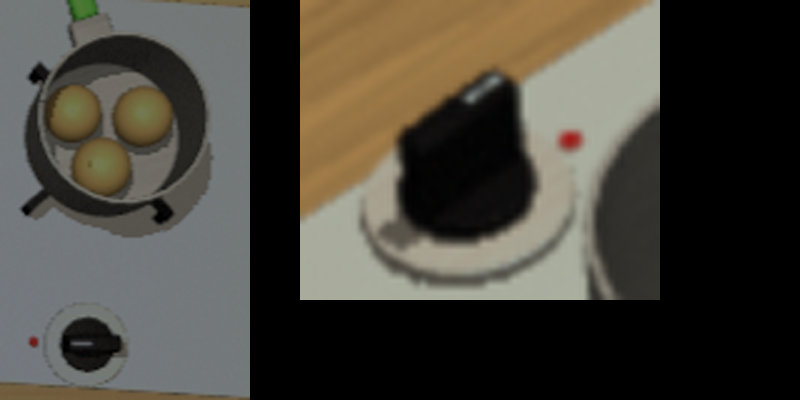

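The knob's white pointer now lines up with the red dot, so it's off, and the pan hasn't moved. Next is the lid.

Request:
move_arm(fingers=[60,60,60,60,60,60,60], travel=[[-25,-2,0],[-45,-4,15],[-57,-4,35],[-57,-4,55],[-57,-4,68],[-57,-4,68],[-57,-4,68]], dr=[[0.003,0,0],[0.006,0,0],[0.006,0,0],[0.006,0,0],[0.006,0,0],[0.006,0,0],[0.006,0,0]])

```text
clock: 7.2
position: [445.9, 344.4, 240.8]
ee_rot: [0.707, -0.707, 0.0, 0.0]
contact_force: [0.3, -0.2, 0.1]
gripper_width: 59.8
grasp_force: 0.0
```

```bash
python3 go.py 445 346.5 197 -90
python3 - <<'E'
from ov import *
s=arm.get_image("scene")[:,:,::-1].copy()
cv2.imwrite("pics/l1.png",crop(s,370,110,130,130,4)[0])
E
```

```text
t 7.2 pos [445.9 344.4 240.8] j [ 0.95  0.45 -0.35  0.   -0.77 -0.94] F [ 0.3 -0.2  0.1]
travel [-2.2  0.9 43.8] dr [-0.    -0.     0.001]
```

View pics/l1.png

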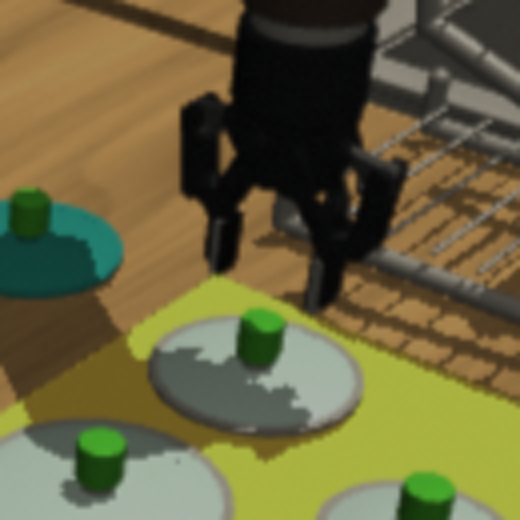

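The gripper is above lid_b with a finger on either side of the grip (crop 262,335). I'll descend and grasp.

Request:
move_arm(fingers=[60,60,60,60,60,20,20,20,20,20], travel=[[-2,1,12],[-2,1,25],[-2,1,37],[-2,1,44],[-2,1,44],[-2,1,44],[-2,1,44],[-2,1,44],[-2,1,44],[-2,1,44]], dr=[[0,0,0],[0,0,0],[0,0,0],[0,0,0],[0,0,0],[0,0,0],[0,0,0],[0,0,0],[0,0,0],[0,0,0]])

```text
clock: 8.25
position: [444.9, 346.9, 197.4]
ee_rot: [0.708, -0.707, -0.0, -0.001]
contact_force: [-0.3, 0.5, 3.8]
gripper_width: 26.3
grasp_force: 59.2
```

```bash
python3 go.py 445 346.5 310 -90
```

```text
t 8.25 pos [444.9 346.9 197.4] j [ 0.95  0.52 -0.38  0.   -0.67 -0.95] F [-0.3  0.5  3.8]
travel [   0.2   -0.2 -112.6] dr [-0.001  0.001  0.001]
```

Request:
move_arm(fingers=[20,20,20,20,20,20,20,20,20,20], travel=[[0,0,-5],[0,0,-15],[0,0,-30],[0,0,-50],[0,0,-75],[0,0,-100],[0,0,-125],[0,0,-150],[0,0,-165],[0,0,-173]], dr=[[0,0,0],[0,0,0],[0,0,0],[0,0,0],[0,0,0],[0,0,0],[0,0,0],[0,0,0],[0,0,0],[0,0,0]])

```text
clock: 9.25
position: [444.6, 346.4, 371.8]
ee_rot: [0.707, -0.707, -0.0, -0.001]
contact_force: [0.1, -0.1, -2.5]
gripper_width: 26.5
grasp_force: 59.1
```

```bash
python3 go.py 584 -166.5 370 -90
```

```text
t 9.25 pos [444.6 346.4 371.8] j [ 0.95  0.31 -0.2  -0.   -1.07 -0.95] F [ 0.1 -0.1 -2.5]
travel [ 513.1 -138.9    0.8] dr [-0.002  0.002  0.001]
```

Request:
move_arm(fingers=[20,20,20,20,20,20,20,20,20,20], travel=[[8,-2,0],[25,-7,0],[50,-13,0],[80,-22,0],[112,-30,0],[145,-39,0],[178,-48,0],[210,-57,0],[240,-65,0],[260,-70,0]], dr=[[0,0,0],[0,0,0],[0,0,0],[0,0,0],[0,0,0],[0,0,0],[0,0,0],[0,0,0],[0,0,0],[0,0,0]])

```text
clock: 10.25
position: [514.6, 83.4, 368.2]
ee_rot: [-0.707, 0.708, 0.001, -0.002]
contact_force: [0.5, 0.4, -2.8]
gripper_width: 26.5
grasp_force: 59.1
```

Request:
move_arm(fingers=[20,20,20,20,20,20,20,20,20,20], travel=[[20,-5,0],[50,-13,0],[82,-22,0],[114,-31,0],[146,-39,0],[178,-48,0],[208,-56,0],[232,-63,0],[247,-67,0],[253,-69,0]], dr=[[0,0,0],[0,0,0],[0,0,0],[0,0,0],[0,0,0],[0,0,0],[0,0,0],[0,0,0],[0,0,0],[0,0,0]])

```text
clock: 11.25
position: [583.7, -168.2, 368.4]
ee_rot: [-0.707, 0.708, 0.001, -0.001]
contact_force: [-0.3, 0.6, -1.5]
gripper_width: 26.6
grasp_force: 59.1
```

Request:
move_arm(fingers=[20,20,20], travel=[[0,0,4],[0,0,8],[0,0,8]], dr=[[0,0,0],[0,0,0],[0,0,0]])

```text
clock: 11.55
position: [583.8, -165.3, 360.7]
ee_rot: [0.708, -0.706, -0.001, 0.001]
contact_force: [0.7, -0.7, -1.9]
gripper_width: 26.5
grasp_force: 59.1
```

```bash
python3 go.py 584 -166.5 330 -90
python3 - <<'E'
from ov import *
s=arm.get_image("scene")[:,:,::-1].copy()
q=arm.read_state()["position"];z=q[2]-193.4
c,o=crop(s,255,200,150,150,4)
p=(584,-166.5)
circ(c,"scene",p,62.5,125,(0,0,255),4,o);circ(c,"scene",q,66,z+8,(0,255,255),4,o)
cv2.imwrite("pics/p1.png",c)
E
```

```text
t 11.55 pos [ 583.8 -165.3  360.7] j [-0.01  0.39 -0.1  -0.   -1.08  0.01] F [ 0.7 -0.7 -1.9]
travel [ 1.3 -0.2 30.7] dr [0.002 0.001 0.002]
```

View pics/p1.png

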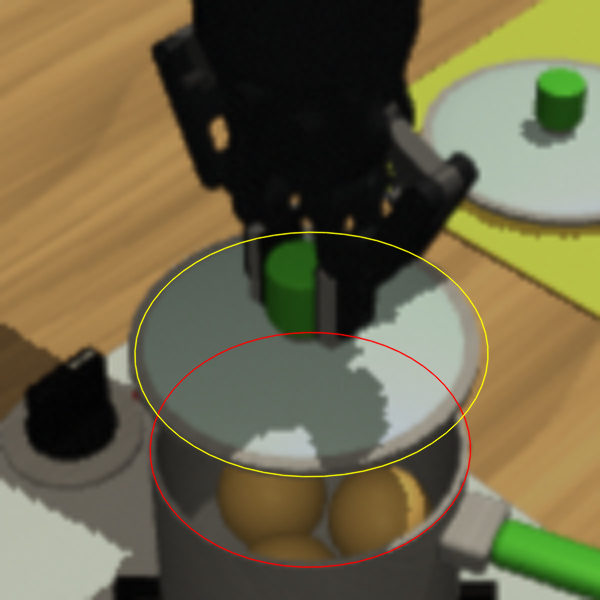

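The held lid is level and sits over the pan. It appears about 1.5 image pixels (2 mm) left of the prediction, well inside the 6.5 mm entry clearance. I'll shift half of that and lower.

Request:
move_arm(fingers=[20,20,20,20,20,20,20,20], travel=[[0,-1,5],[0,-1,12],[0,-1,20],[0,-1,28],[0,-1,34],[0,-1,38],[0,-1,38],[0,-1,38]], dr=[[0,0,0],[0,0,0],[0,0,0],[0,0,0],[0,0,0],[0,0,0],[0,0,0],[0,0,0]])

```text
clock: 12.4
position: [585.4, -166.3, 323.8]
ee_rot: [0.707, -0.707, 0.0, -0.0]
contact_force: [-0.1, -1.0, -1.5]
gripper_width: 26.2
grasp_force: 59.1
```

```bash
python3 go.py 584.8 -165.7 314 -90
```

```text
t 12.4 pos [ 585.4 -166.3  323.8] j [-0.01  0.42 -0.15  0.   -1.    0.01] F [-0.1 -1.  -1.5]
travel [-0.6  0.6  9.8] dr [-0.    -0.     0.001]
```

Request:
move_arm(fingers=[20,20,20,20,20,20,20,20,20,20], travel=[[0,0,1],[0,0,2],[0,0,3],[0,0,4],[0,0,5],[0,0,6],[0,0,7],[0,0,8],[0,0,9],[0,0,9]], dr=[[0,0,0],[0,0,0],[0,0,0],[0,0,0],[0,0,0],[0,0,0],[0,0,0],[0,0,0],[0,0,0],[0,0,0]])

```text
clock: 13.4
position: [585.2, -166.2, 314.5]
ee_rot: [0.707, -0.707, -0.0, 0.0]
contact_force: [-0.5, 0.3, -2.4]
gripper_width: 26.3
grasp_force: 59.1
```

Request:
move_arm(fingers=[20,20,20], travel=[[0,0,1],[0,0,1],[0,0,1]], dr=[[0,0,0],[0,0,0],[0,0,0]])

```text
clock: 13.7
position: [585.2, -166.2, 313.7]
ee_rot: [0.707, -0.707, 0.0, 0.0]
contact_force: [-0.2, 0.0, -2.3]
gripper_width: 26.4
grasp_force: 59.1
```

Request:
move_arm(fingers=[20,20,20,20], travel=[[0,0,0.5],[0,0,1],[0,0,1.3],[0,0,1.3]], dr=[[0,0,0],[0,0,0],[0,0,0],[0,0,0]])

```text
clock: 14.1
position: [585.2, -166.2, 312.5]
ee_rot: [0.707, -0.707, 0.0, -0.0]
contact_force: [0.0, 0.0, -1.9]
gripper_width: 26.2
grasp_force: 59.2
```

Request:
move_arm(fingers=[20,20,20], travel=[[0,0,0.5],[0,0,0.8],[0,0,0.8]], dr=[[0,0,0],[0,0,0],[0,0,0]])

```text
clock: 14.4
position: [585.2, -166.2, 312.4]
ee_rot: [0.708, -0.707, 0.0, -0.0]
contact_force: [-2.4, 1.1, 3.7]
gripper_width: 26.0
grasp_force: 59.7
```

The lid made contact at z=312.4, the predicted seat height. I'll release, rise and look.

Request:
move_arm(fingers=[30,40,55,60,60,60,60,60,60,60], travel=[[0,0,-0.3],[0,0,-0.3],[0,0,-0.3],[0,0,-0.3],[0,0,-0.3],[0,0,-10],[0,0,-30],[0,0,-60],[0,0,-90],[0,0,-110]], dr=[[0,0,0],[0,0,0],[0,0,0],[0,0,0],[0,0,0],[0,0,0],[0,0,0],[0,0,0],[0,0,0],[0,0,0]])

```text
clock: 15.4
position: [585.3, -166.3, 425.1]
ee_rot: [0.708, -0.707, 0.002, -0.001]
contact_force: [0.1, 0.5, -0.4]
gripper_width: 59.7
grasp_force: 0.0
```

Request:
move_arm(fingers=[60,60,60,60,60,60,60,60], travel=[[-20,10,0],[-55,30,0],[-95,55,0],[-135,80,0],[-175,105,0],[-210,120,0],[-220,125,0],[-220,125,0]], dr=[[0,0,0],[0,0,0],[0,0,0],[0,0,0],[0,0,0],[0,0,0],[0,0,0],[0,0,0]])

```text
clock: 16.2
position: [459.5, 54.7, 422.6]
ee_rot: [0.709, -0.706, 0.0, -0.001]
contact_force: [0.4, 0.4, 0.2]
gripper_width: 59.8
grasp_force: 0.0
```

Run:
```python
from ov import *
s=arm.get_image("scene")[:,:,::-1].copy();t=arm.get_image("top")[:,:,::-1].copy()
O=np.zeros((440,800,3),np.uint8)
for n,im,r,x in(("top",t,(360,110,100,110),0),("scene",s,(280,250,100,110),400)):
    c,o=crop(im,*r,4);p=(584,-166.5)
    circ(c,n,p,62.5,125,(0,0,255),4,o);circ(c,n,p,66,129,(0,255,255),4,o);circ(c,n,p,14,167,(255,0,255),4,o);O[:,x:x+400]=c
cv2.imwrite("pics/f1.png",O)
```

```text
(no output)
```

View pics/f1.png

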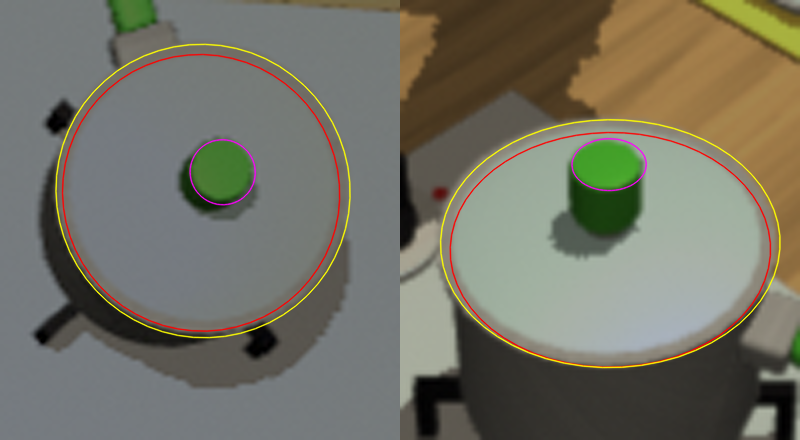

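The flange and grip of the lid match the predicted seated circles in both views to within about 1 px, so it is level and home. I'll hand in.

```bash
python3 -c "
from bench import arm
print(arm.job_done())"
```

```text
the job is handed in; nothing more can be done
None
```

I set lid_b level and fully home on the saucepan, turned its burner knob (knob_a) clockwise to the off stop, and handed the job in at about 16 s; no verdict came back.

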